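Fit the coolant outlet neck onto its studs

ROBOT

A 7-joint arm with a two-finger parallel gripper is mounted at the origin on the work surface. World frame = base frame: x ahead of the robot, y to its left, z up, the work surface at z = 0. Lengths are in m, angles in rad, forces in N, time in s.
With the tool pointing down it reaches from about 0.425 to 0.8 m from the base axis. Payload 8.3 kg.
Tool frame: the origin (TCP) lies at the very end of the fingers, on their centre line; the grasp point (between the pads) lies behind it (robot.hold_point_z is the x of the grasp point in the tool frame, in m); x points along the fingers, z is the direction in which the jaws open and shut, and the axes are right-handed (so a half turn about x gives the same grasp; the last joint's range is limited). The gripper opens to 85 mm and grips with 20 to 120 N. Pads are 22 mm wide; open, the fingers measure 114 mm over their backs; the gripper's body (76 mm by 85 mm) begins 54 mm behind the grasp point. The pads swing forward as they close: fully open they stand 13 mm farther back than shut.
Start: joints at [1.155, 0.383, 0.016, 1.37, -0.006, 1.388, -0.046], TCP at [0.216, -0.586, 0.231] pointing down, gripper open.
Joint ranges: [-2.95, 2.95], [-0.25, 2.06], [-1.52, 1.56], [0.18, 2.33], [-1.44, 4.58], [0.02, 2.06], [-3.01, 3.01]. Speed limits (rad/s): [2.39, 2.39, 3.01, 3.01, 3.14, 3.14, 3.14].

INTERFACE

Orientations are given as a unit quaternion [w, x, y, z].
In Python, from cell import robot gives the robot as it stands.
- The arm moves only by the tool play_rows, never from a script. Its argument "motion" is a list of rows, each an object of numbers: "ax", "ay", "az": the turn, a rotation vector about the tool's x, y, z in units of 6 degrees (1.0 is 6 degrees); "x", "y", "z": the shift along the tool's x, y, z in units of 25 mm (1.0 is 25 mm); "hand": the opening, from 0 (shut) to 1 (fully open). A call has 1 to 12 rows; each row is the pose to reach, as a shift and turn from the pose commanded when the call began, along the tool's axes at that moment; what a row does not reach only later rows make up. A row lasts 1/10 s, in which the tool goes at most 50 mm and 8.59 degrees, less where a joint would pass 70% of its speed; a pose out of reach is approached as far as the arm can. A call with a gripper value outside its range is refused whole. The fingers move at their own pace and stop on an object; "force" is the grip in N (left out, the last holds). Time passes only in rows, so rows that repeat a pose let the fingers close. It gives the time, the measured TCP pose, the force and the opening at its end, in the units of the state.
- robot.state(): the state, without advancing time (a new reading comes with each control period).
- robot.get_image(name): name is "side" or "top"; returns a dict with "image" (480x640x3 uint8, red, green, blue), "mtx" (3x3 intrinsics, pixels), "origin" and "rotation" of the camera in the world. Camera axes: x right, y down, z forward; pixel columns grow to the right and rows downward; lengths in m; the calibration is good to about 2 mm. A picture is of the moment at which its call begins. There is no depth.
- robot.hand_in(): hands the job in, once; it reports no verdict.
Trained networks look in the newest picture that a camera, given by its name, has taken for a name from the list of things; names that differ only in an ending like _2 or _b are one class to them, and where a whole thing is asked for, a point or a joint stands for the part that bears it (a point fixed in the world has none). Each returns a list of dicts, best first, with "p" (0 to 1); they miss things now and then, are a little off and sometimes report something else, mostly with a low value. They report only what shows in the picture. A call takes as long as a camera call. They do not tell look-alikes from the thing itself.
- robot.look_for(camera, thing): "at" ([x, y, z] in m, in world coordinates, good to about 4 mm: the middle of the surface that is visible of it).
- robot.outline_of(camera, thing): "pixels" (480x640 bool, what is visible of it).
- robot.tip_of(camera, thing): "at" ([x, y, z] in m, in world coordinates, good to about 4 mm: a listed point, or the origin of a listed thing).
The state is a dict: "time": time; "joint_pos": joint angles; "qd": joint speeds; "effort": joint torques, N m; "tool_pos": TCP position; "ee_rot": TCP orientation; "ft_force": force on the tool from outside, world axes, zero at the start; "torque": the same for the moment, N m; "finger_gap": finger opening in m.
Only numpy, scipy, OpenCV 4.12 (cv2) and the standard library are available. Lean on these libraries where they do the work, as an engineer would, in place of code of your own. Each camera call takes 0.05 s, during which the arm holds its last target.

TASK

Fit the two-hole coolant outlet neck onto the two studs of the thermostat housing in the vise: feel for the studs with its flange, because the housing was clamped by eye, let the holes drop over them and set the neck down flush on the gasket, then let go. Be gentle, do not force the flange against the stud ends, and leave everything else on the bench where it lies.

Things in the scene. Friction and masses are not known exactly. Their poses are not given: they have to be found in the camera images.
- neck: the outlet neck to fit: cast aluminium, loose, 0.19-0.32 kg, upright on its diamond-shaped flange, 10 mm thick, 106 mm long (own y), 62 wide (own x). Two plain 9 mm through holes on its y axis, 38 mm either side of the centre, ears of radius 15 mm round them. Half a turn leaves it the same. Origin: centre of the underside, z up. The shorter, wider neck with three ears is not wanted.
- neck_grip (a point): point on the axis of the neck's round upright tube, 45 mm above its underside: a good height to grip. The tube has 36 mm outer diameter, is straight from 24 to 60 mm above the underside and ends at 68 mm
- vise: black cast-iron bench vise, fixed, with the thermostat housing clamped in it. Origin: on the bench, below the middle of the jaws; x runs across the jaws towards the screw and its cross handle (168 mm out, up to 110 mm high), y along the 100 mm wide jaws, z up; jaw tops 125 mm up. The cast housing's flange, of the neck's outline with the long way along vise y, rests on them
- seat_mid (a point): point on the vise, axes as the vise, 140 mm above the bench: level of the housing's gasket face, over the jaw middle. Two 8 mm studs, 76 mm apart along vise y, stand 20 mm up from the face (last 3 mm tapered to 6.4 mm). Their midpoint is at vise x = 0, but along y anywhere within 12 mm either side of this point: the housing was clamped by eye. It holds firm
- wide_neck: bystander: a shorter, wider neck, 48 mm tall, tube 48 mm, flange with three ears, up to 104 mm across; stands upright, origin under its centre
- dish: bystander: open steel dish, 96 mm wide, 22 mm high, with two nuts in it; origin under its centre
- spanner: bystander: open-ended spanner, 170 mm long, lying flat; origin under its middle
- screwdriver: bystander: screwdriver, 210 mm long, lying; origin under its middle
- wire_brush: bystander: flat cleaning brush with a wooden handle, 200 mm long, lying; origin under its middle
- spray_can: bystander: grey can, 60 mm wide, 170 mm tall, standing; origin under its centre
Things that resemble listed ones, but are neither listed nor needed, are in the scene too. What is shaped like the neck but blue or yellow is not meant.

How it is judged:
By the outcome, as a careful person would: the job done as asked, in the order asked, and still so for the second after the job is handed in, with the robot touching nothing.
It also fails if it takes over 58 s, if anything falls off the work surface, if the arm or the gripper's body presses on something with over 40 N, if the wrist force passes 120 N, or if a joint passes its speed limit or range.

## Working session

There is one attempt and no reset: what is moved stays moved. The work goes in short steps, Python scripts to look and compute and a tool call to move; the robot and the scene stay as the last step left them, time stands still between calls to the robot, and variables do not carry over. Pictures are saved under pics/ and viewed, and the job is handed in when it is done.

Besides the shell and the picture viewer there is one more tool, called after "Call:" by a JSON object that holds its "name" and its "arguments", one argument or row to a line. play_rows: Moves the arm, as the interface text tells. Its arguments: {"type":"object","properties":{"motion":{"type":"array"},"force":{"type":"number"}},"required":["motion"]}

```bash
ls; mkdir -p pics; cat > h.py <<'E'
from cell import robot
import numpy as np, cv2
from scipy.spatial.transform import Rotation as R
def snap(c,n):
    d=robot.get_image(c); cv2.imwrite(f'pics/{n}.png',d['image'][:,:,::-1]); return d
def rot(q): return R.from_quat([q[1],q[2],q[3],q[0]]).as_matrix()
def ray(d,u,v,z):
    r=np.array(d['rotation'])@np.linalg.inv(d['mtx'])@[u,v,1]; o=np.array(d['origin'])
    return o+r*(z-o[2])/r[2]
def proj(d,p):
    q=np.array(d['mtx'])@(np.array(d['rotation']).T@(np.array(p)-d['origin'])); return q[:2]/q[2]
E
python3 - <<'E'
from h import *
np.set_printoptions(precision=4,suppress=True)
for c in ['side','top']:
    d=snap(c,c+'0'); print(c,d['origin'],d['rotation'],d['mtx'])
    for t in ['neck','neck_grip','vise','seat_mid','wide_neck']:
        print(t,[(np.round(x['at'],4),round(x['p'],2)) for x in robot.tip_of(c,t)])
s=robot.state(); print(s, rot(s['ee_rot']), robot.hold_point_z)
E
```

```text
pics
side [-0.119   1.1353  0.8322] [ 0.1331 -0.2226  0.8366 -0.4825] [[570.0496   0.     320.4036]
 [  0.     570.0496 240.3347]
 [  0.       0.       1.    ]]
neck [(array([0.4598, 0.325 , 0.0005]), 0.79), (array([ 0.3342,  0.3005, -0.0012]), 0.75), (array([0.5301, 0.4525, 0.0025]), 0.74), (array([ 0.4766,  0.5961, -0.0016]), 0.71), (array([0.3795, 0.4533, 0.0028]), 0.63), (array([ 0.6972,  0.3714, -0.0002]), 0.6)]
neck_grip [(array([0.3785, 0.4445, 0.0439]), 0.92), (array([0.3329, 0.3022, 0.0427]), 0.85), (array([0.4567, 0.3228, 0.0429]), 0.84), (array([0.5278, 0.4548, 0.0444]), 0.82), (array([0.4751, 0.5888, 0.0481]), 0.62)]
vise [(array([ 0.612 , -0.2193, -0.0019]), 0.7)]
seat_mid [(array([ 0.6073, -0.2236,  0.1389]), 0.91)]
wide_neck [(array([0.5215, 0.1788, 0.0025]), 0.89)]
top [0.3555 0.0502 1.1249] [-0.0669  0.7116 -0.6978  0.0464] [[436.065    0.     315.1282]
 [  0.     436.065  231.6115]
 [  0.       0.       1.    ]]
neck [(array([0.4574, 0.3245, 0.0031]), 0.96), (array([ 0.4763,  0.5964, -0.0032]), 0.91), (array([ 0.3783,  0.4511, -0.0005]), 0.75), (array([0.3364, 0.301
[... 417 characters left out ...]
), 0.82), (array([ 0.4144, -0.3959,  0.0027]), 0.45)]
wide_neck [(array([0.5205, 0.179 , 0.0015]), 0.69)]
{'time': 0.6, 'joint_pos': array([ 1.1551,  0.3834,  0.0164,  1.3701, -0.0063,  1.3882, -0.0465]), 'qd': array([-0.0005, -0.0008, -0.0017,  0.0003, -0.0007, -0.0008,  0.0011]), 'effort': array([ -0.0013, -62.6979,   0.8422, -37.1918,   0.0166,   0.0028,
        -0.    ]), 'tool_pos': array([ 0.216 , -0.5865,  0.2313]), 'ee_rot': array([ 0.58  ,  0.4045,  0.58  , -0.4045]), 'ft_force': array([-0.4652, -0.0949,  0.3808]), 'torque': array([-0.0246,  0.0145,  0.0283]), 'finger_gap': 0.08536080520359997} [[ 0.      0.9384  0.3456]
 [ 0.      0.3456 -0.9384]
 [-1.      0.     -0.    ]] -0.0187
```

View pics/side0.png

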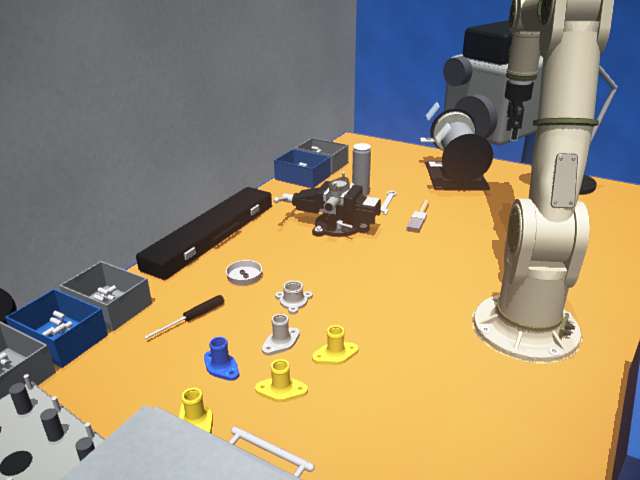

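View pics/top0.png

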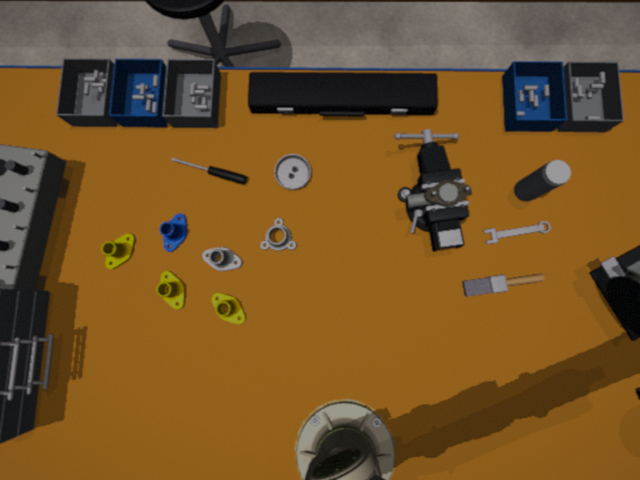

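```bash
sed -i "s/np.array(d\['rotation'\])/rot(d['rotation'])/g" h.py
python3 - <<'E'
from h import *
d=snap('top','t1'); im=d['image'][:,:,::-1]
a=cv2.resize(im[235:280,195:250],None,fx=10,fy=10,interpolation=cv2.INTER_CUBIC); cv2.imwrite('pics/t1neck.png',a)
a=cv2.resize(im[120:260,385:485],None,fx=6,fy=6,interpolation=cv2.INTER_CUBIC); cv2.imwrite('pics/t1vise.png',a[:,:][:600] if 0 else cv2.resize(im[120:260,385:485],None,fx=4.2,fy=4.2,interpolation=cv2.INTER_CUBIC))
e=snap('side','s1'); im=e['image'][:,:,::-1]
cv2.imwrite('pics/s1vise.png',cv2.resize(im[170:240,270:390],None,fx=6,fy=6,interpolation=cv2.INTER_CUBIC))
m=robot.outline_of('top','neck')
for x in m:
    p=x['pixels']; v,u=np.nonzero(p); print(x['p'],u.mean(),v.mean(),len(u))
print(proj(d,[.459,.324,0.01]),proj(e,[.459,.324,0.01]))
E
```

```text
0.95 171.94179894179894 289.718253968254 756
0.84 118.69363395225464 249.9628647214854 754
0.73 173.89290495314592 231.89290495314592 747
0.69 221.89596273291926 258.7375776397516 644
0.63 228.4257425742574 307.65629420084866 707
[221.75737416 259.33384019] [281.2028222 338.330851 ]
```

View pics/t1neck.png

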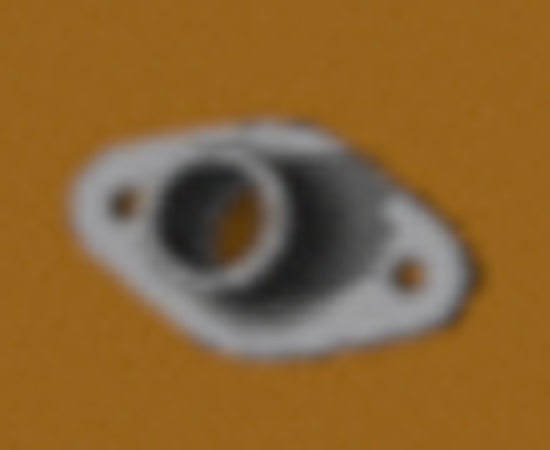

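View pics/t1vise.png

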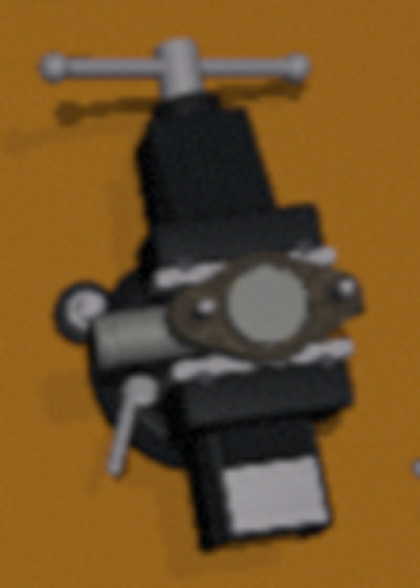

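View pics/s1vise.png

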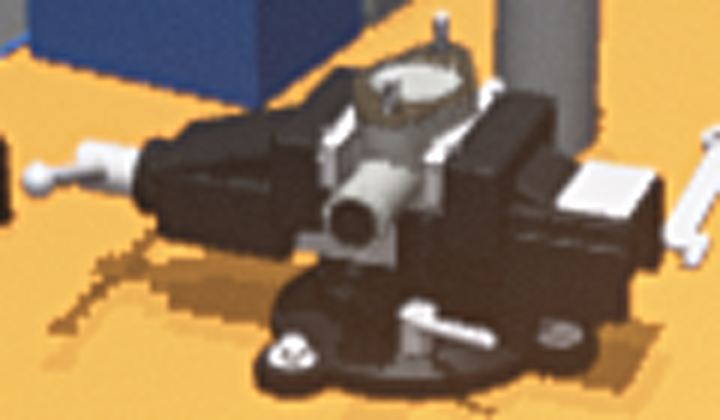

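```bash
python3 - <<'E'
from h import *
np.set_printoptions(precision=4,suppress=True)
d=robot.get_image('top'); e=robot.get_image('side')
def P(d,a,b,s,ox,oy,z): return ray(d,(a+.5)/s-.5+ox,(b+.5)/s-.5+oy,z)
A=P(d,125,204,10,195,235,.01);B=P(d,408,275,10,195,235,.01)
print('neck',A,B,(A+B)/2,np.linalg.norm(A-B),np.degrees(np.arctan2(*(A-B)[[1,0]])))
for z in (.155,.16):
    A=P(d,207,306,4.2,385,120,z);B=P(d,346,289,4.2,385,120,z)
    print('studs',A,B,(A+B)/2,np.linalg.norm(A-B),np.degrees(np.arctan2(*(A-B)[[1,0]])))
# side
A=P(e,392,83,6,270,170,.16);B=P(e,441,18,6,270,170,.16)
print('side studs',A,B,(A+B)/2,np.linalg.norm(A-B),np.degrees(np.arctan2(*(A-B)[[1,0]])))
# other lines, top
for n,a,b,z in [('handle',(55,67),(300,67),.1),('jawfront',(185,372),(352,347),.125),('jawback',(158,280),(335,253),.125),('front edge',(190,425),(350,405),.1),('backedge',(155,252),(318,210),.125),('slab',(228,530),(328,520),.07)]:
    A=P(d,*a,4.2,385,120,z);B=P(d,*b,4.2,385,120,z); print(n,A,B,(A+B)/2,np.linalg.norm(A-B),np.degrees(np.arctan2(*(A-B)[[1,0]])))
for c in ['top','side']:
  for t in ['spray_can','spanner']:
    print(c,t,[(np.round(x['at'],3),round(x['p'],2)) for x in robot.tip_of(c,t)])
E
```

```text
neck [0.4696 0.3629 0.01  ] [0.4527 0.2884 0.01  ] [0.4611 0.3257 0.01  ] 0.07642489485294267 77.17592337075384
studs [ 0.6068 -0.1876  0.155 ] [ 0.6174 -0.2623  0.155 ] [ 0.6121 -0.2249  0.155 ] 0.07547494518848748 98.03071181801424
studs [ 0.6055 -0.1863  0.16  ] [ 0.616  -0.2607  0.16  ] [ 0.6108 -0.2235  0.16  ] 0.07508585674432453 98.03071181801424
side studs [ 0.5976 -0.1749  0.16  ] [ 0.614  -0.2552  0.16  ] [ 0.6058 -0.2151  0.16  ] 0.08194025773755706 101.55362055754142
handle [ 0.7636 -0.1159  0.1   ] [ 0.7651 -0.2579  0.1   ] [ 0.7643 -0.1869  0.1   ] 0.14205308121830348 90.62536394236523
jawfront [ 0.5768 -0.182   0.125 ] [ 0.5924 -0.2741  0.125 ] [ 0.5846 -0.2281  0.125 ] 0.09345538533081153 99.61534712673868
jawback [ 0.6291 -0.168   0.125 ] [ 0.6461 -0.2666  0.125 ] [ 0.6376 -0.2173  0.125 ] 0.09996490767630258 99.76823718666114
front edge [ 0.5518 -0.19    0.1   ] [ 0.5648 -0.28    0.1   ] [ 0.5583 -0.235   0.1   ] 0.09091386497673856 98.214073513697
backedge [ 0.6453 -0.1667  0.125 ] [ 0.6709 -0.2579  0.125 ] [ 0.6581 -0.2123  0.125 ] 0.0947928123957037 105.67628301807476
slab [ 0.4963 -0.2176  0.07  ] [ 0.5032 -0.2748  0.07  ] [ 0.4997 -0.2462  0.07  ] 0.057687963014947 96.81716579487436
top spray_can [(array([ 0.659, -0.462,  0.001]), 0.86)]
top spanner [(array([ 0.543, -0.437,  0.002]), 0.8), (array([ 0.52 ,  0.179, -0.001]), 0.72)]
side spray_can [(array([ 0.655, -0.46 , -0.   ]), 0.67)]
side spanner [(array([ 0.549, -0.438,  0.004]), 0.58)]
```

```bash
python3 - <<'E'
from h import *
im=cv2.imread('pics/t1.png')
cv2.imwrite('pics/t1v2.png',cv2.resize(im[175:215,420:480],None,fx=13,fy=13,interpolation=cv2.INTER_CUBIC))
im=cv2.imread('pics/s1.png')
cv2.imwrite('pics/s1v2.png',cv2.resize(im[168:205,315:365],None,fx=15,fy=15,interpolation=cv2.INTER_CUBIC))
E
```

```text
(no output)
```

View pics/t1v2.png

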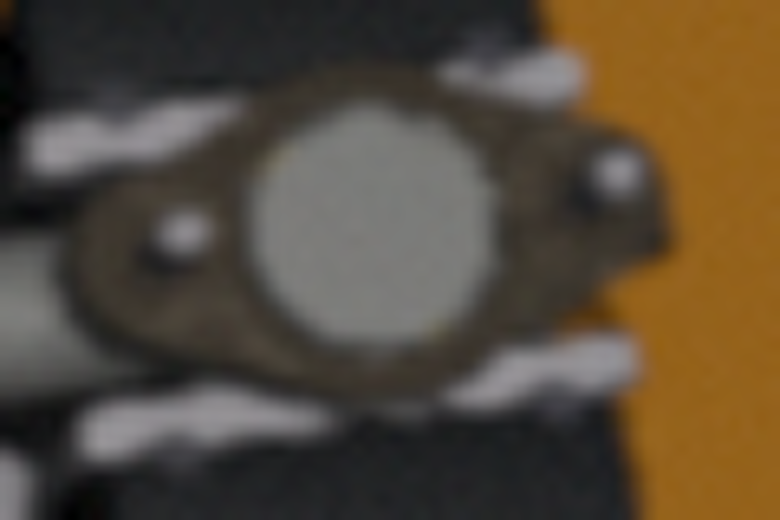

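View pics/s1v2.png

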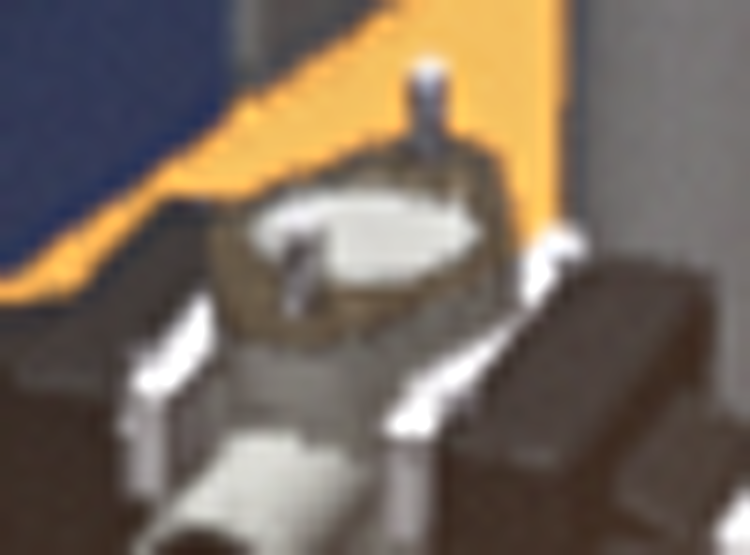

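```bash
python3 - <<'E'
from h import *
from scipy.optimize import least_squares
d=robot.get_image('top'); e=robot.get_image('side')
g=cv2.imread('pics/t1.png').astype(float).sum(2)
def cen(u,v,r=2):
    w=g[v-r:v+r+1,u-r:u+r+1]; w=np.clip(w-np.percentile(w,55),0,None); yy,xx=np.mgrid[v-r:v+r+1,u-r:u+r+1]
    return (w*xx).sum()/w.sum(),(w*yy).sum()/w.sum()
a=cen(434,192);b=cen(467,188);print(a,b)
f=lambda x,y,s,ox,oy:((x+.5)/s-.5+ox,(y+.5)/s-.5+oy)
sa=f(303,243,15,315,168); sb=f(428,75,15,315,168)
h=.1585
def model(p):
    x,y,t=p; v=np.array([np.cos(t),np.sin(t),0])*.038; c=np.array([x,y,h]); return c+v,c-v
def res(p,w=(1,1)):
    A,B=model(p); return np.r_[w[0]*(proj(d,A)-a),w[0]*(proj(d,B)-b),w[1]*(proj(e,A)-sa),w[1]*(proj(e,B)-sb)]
for w in [(1,1),(1,0),(0,1)]:
    r=least_squares(res,[.61,-.22,1.7],args=(w,)); print(w,r.x[:2],np.degrees(r.x[2]),r.fun.round(2))
# jaw inserts line angles
for n,p,q in [('lt',(80,405),(630,335)),('lb',(85,455),(635,382)),('ut',(30,120),(575,48)),('ub',(40,175),(585,100))]:
    A=ray(d,*f(*p,13,420,175),.125);B=ray(d,*f(*q,13,420,175),.125);print(n,np.degrees(np.arctan2(*(A-B)[[1,0]])),np.linalg.norm(A-B),(A+B)/2)
A=ray(d,*f(373,225,13,420,175),.14);print('circ',A)
E
```

```text
(np.float64(433.82360310699084), np.float64(192.2658481583563)) (np.float64(467.17986164488855), np.float64(187.73405073020754))
(1, 1) [ 0.61145193 -0.22355637] 99.31314098281966 [-0.2   0.47 -0.25  0.19 -0.3  -1.77 -0.13 -0.39]
(1, 0) [ 0.61223046 -0.22407422] 98.8136685131469 [-0.  0.  0. -0. -0. -0. -0. -0.]
(0, 1) [ 0.60708567 -0.21681604] 100.17676015505812 [-0.    0.   -0.    0.    0.08 -0.6  -0.09  0.64]
lt 98.32951311945692 0.0991210542931532 [ 0.58983496 -0.2242747   0.125     ]
lb 98.64601247777868 0.09907682123903201 [ 0.5809596  -0.22493136  0.125     ]
ut 98.588674140322 0.09914200473725338 [ 0.64263091 -0.21625367  0.125     ]
ub 98.91015403727195 0.09908271650052045 [ 0.63268714 -0.21779909  0.125     ]
circ [ 0.61269259 -0.224026    0.14      ]
```

```bash
cat >> h.py <<'E'
def go(p,az,frm=None):
    """frm: (pos,Rm) commanded; prints rows units"""
    s=robot.state()
    p0,Rm=(np.array(s['tool_pos']),rot(s['ee_rot'])) if frm is None else frm
    t=np.radians(az); z=np.array([np.cos(t),np.sin(t),0]); x=np.array([0,0,-1.]); y=np.cross(z,x)
    T=np.c_[x,y,z]
    sh=Rm.T@(np.array(p)-p0)/.025; rv=np.degrees(R.from_matrix(Rm.T@T).as_rotvec())/6
    print('xyz',sh.round(3),'a',rv.round(3)); return np.array(p),T
E
python3 - <<'E'
from h import *
go([.45,-.3,.3],-69.8+20)
go([.56,-.05,.3],-12.8)
go([.55,.15,.3],-12.8)
f=go([.461,.3255,.16],-12.8)
E
```

```text
xyz [-2.748 12.744 -7.519] a [-3.331e+00 -1.000e-03 -0.000e+00]
xyz [ -2.747  20.329 -15.382] a [-9.497e+00 -1.000e-03 -0.000e+00]
xyz [ -2.747  22.718 -23.028] a [-9.497e+00 -1.000e-03 -0.000e+00]
xyz [  2.854  21.803 -30.845] a [-9.497e+00 -1.000e-03 -0.000e+00]
```

Call:
{"name": "play_rows", "arguments": {
  "motion": [
    {"x": -2.75,"y": 12.7,"z": -7.5,"ax": -3.3,"hand": 1},
    {"x": -2.75,"y": 12.7,"z": -7.5,"ax": -3.3},
    {"x": -2.75,"y": 12.7,"z": -7.5,"ax": -3.3},
    {"x": -2.75,"y": 12.7,"z": -7.5,"ax": -3.3},
    {"x": -2.75,"y": 12.7,"z": -7.5,"ax": -3.3},
    {"x": -2.75,"y": 12.7,"z": -7.5,"ax": -3.3},
    {"x": -2.75,"y": 20.3,"z": -15.4,"ax": -9.5},
    {"x": -2.75,"y": 20.3,"z": -15.4,"ax": -9.5},
    {"x": -2.75,"y": 20.3,"z": -15.4,"ax": -9.5},
    {"x": -2.75,"y": 20.3,"z": -15.4,"ax": -9.5},
    {"x": -2.75,"y": 20.3,"z": -15.4,"ax": -9.5},
    {"x": -2.75,"y": 20.3,"z": -15.4,"ax": -9.5}
  ]
}}

```text
validation failed for argument at $.mo...
```

```bash
python3 - <<'E'
from h import *
s=robot.state(); print(s['tool_pos'],s['joint_pos'].round(2),rot(s['ee_rot']).round(3),s['time'])
go([.55,.15,.3],-12.8)
go([.461,.3255,.16],-12.8)
E
```

```text
[ 0.21597107 -0.58648383  0.23128211] [ 1.16  0.38  0.02  1.37 -0.01  1.39 -0.05] [[-0.     0.938  0.346]
 [ 0.     0.346 -0.938]
 [-1.     0.    -0.   ]] 1.15
xyz [ -2.747  22.718 -23.028] a [-9.497e+00 -1.000e-03 -0.000e+00]
xyz [  2.854  21.803 -30.845] a [-9.497e+00 -1.000e-03 -0.000e+00]
```

Call:
{"name": "play_rows", "arguments": {
  "motion": [
    {"ax": -0.5,"ay": 0,"az": 0,"x": -1,"y": 2,"z": -1.2,"hand": 1}
  ],
  "force": 30
}}

```text
time: 1.25
tool_pos: [0.2384, -0.5531, 0.2475]
ee_rot: [0.586, 0.392, 0.591, -0.392]
ft_force: [0.8, -0.2, 0.1]
finger_gap: 0.0856
```

```bash
python3 - <<'E'
from h import *
go([.45,-.3,.3],-69.8+20)
go([.56,-.05,.3],-12.8)
E
```

```text
xyz [-2.117 11.701 -6.095] a [-2.926 -0.058  0.032]
xyz [ -2.11   19.612 -13.63 ] a [-9.093 -0.067  0.012]
```

Call:
{"name": "play_rows", "arguments": {
  "motion": [
    {"ax": -2.9,"ay": 0,"az": 0,"x": -2.1,"y": 11.7,"z": -6.1,"hand": 1},
    {"ax": -2.9,"ay": 0,"az": 0,"x": -2.1,"y": 11.7,"z": -6.1,"hand": 1},
    {"ax": -2.9,"ay": 0,"az": 0,"x": -2.1,"y": 11.7,"z": -6.1,"hand": 1},
    {"ax": -2.9,"ay": 0,"az": 0,"x": -2.1,"y": 11.7,"z": -6.1,"hand": 1},
    {"ax": -2.9,"ay": 0,"az": 0,"x": -2.1,"y": 11.7,"z": -6.1,"hand": 1},
    {"ax": -9.1,"ay": 0,"az": 0,"x": -2.1,"y": 19.6,"z": -13.6,"hand": 1},
    {"ax": -9.1,"ay": 0,"az": 0,"x": -2.1,"y": 19.6,"z": -13.6,"hand": 1},
    {"ax": -9.1,"ay": 0,"az": 0,"x": -2.1,"y": 19.6,"z": -13.6,"hand": 1},
    {"ax": -9.1,"ay": 0,"az": 0,"x": -2.1,"y": 19.6,"z": -13.6,"hand": 1},
    {"ax": -9.1,"ay": 0,"az": 0,"x": -2.1,"y": 19.6,"z": -13.6,"hand": 1},
    {"ax": -9.1,"ay": 0,"az": 0,"x": -2.1,"y": 19.6,"z": -13.6,"hand": 1},
    {"ax": -9.1,"ay": 0,"az": 0,"x": -2.1,"y": 19.6,"z": -13.6,"hand": 1}
  ]
}}

```text
time: 2.45
tool_pos: [0.5603, -0.0461, 0.3039]
ee_rot: [0.703, 0.075, 0.703, -0.075]
ft_force: [0.5, -0.1, 0.1]
finger_gap: 0.0852
```

```bash
python3 - <<'E'
from h import *
s=robot.state(); print(s['tool_pos'],s['joint_pos'].round(2),rot(s['ee_rot']).round(3),s['time'])
go([.55,.15,.3],-12.8)
go([.461,.3255,.16],-12.8)
E
```

```text
[ 0.56027193 -0.04614083  0.30387029] [ 0.43  0.26 -0.51  1.4   0.13  1.51 -0.28] [[ 0.001  0.212  0.977]
 [-0.     0.977 -0.212]
 [-1.    -0.     0.001]] 2.45
xyz [ 0.152  7.581 -2.062] a [0.097 0.008 0.001]
xyz [ 5.748 13.689 -7.031] a [0.097 0.008 0.001]
```

Call:
{"name": "play_rows", "arguments": {
  "motion": [
    {"ax": 0.1,"ay": 0,"az": 0,"x": 0,"y": 7.6,"z": -2.1,"hand": 1},
    {"ax": 0.1,"ay": 0,"az": 0,"x": 0,"y": 7.6,"z": -2.1,"hand": 1},
    {"ax": 0.1,"ay": 0,"az": 0,"x": 5.75,"y": 13.7,"z": -7.0,"hand": 1},
    {"ax": 0.1,"ay": 0,"az": 0,"x": 5.75,"y": 13.7,"z": -7.0,"hand": 1},
    {"ax": 0.1,"ay": 0,"az": 0,"x": 5.75,"y": 13.7,"z": -7.0,"hand": 1},
    {"ax": 0.1,"ay": 0,"az": 0,"x": 5.75,"y": 13.7,"z": -7.0,"hand": 1},
    {"ax": 0.1,"ay": 0,"az": 0,"x": 5.75,"y": 13.7,"z": -7.0,"hand": 1},
    {"ax": 0.1,"ay": 0,"az": 0,"x": 5.75,"y": 13.7,"z": -7.0,"hand": 1},
    {"ax": 0.1,"ay": 0,"az": 0,"x": 5.75,"y": 13.7,"z": -7.0,"hand": 1},
    {"ax": 0.1,"ay": 0,"az": 0,"x": 5.75,"y": 13.7,"z": -7.0,"hand": 1},
    {"ax": 0.1,"ay": 0,"az": 0,"x": 5.75,"y": 13.7,"z": -7.0,"hand": 1}
  ]
}}

```text
time: 3.55
tool_pos: [0.461, 0.3238, 0.1597]
ee_rot: [0.703, 0.078, 0.703, -0.079]
ft_force: [0.2, 0.3, -0.3]
finger_gap: 0.0852
```

```bash
python3 - <<'E'
from h import *
s=robot.state(); print(s['tool_pos'],s['joint_pos'].round(2),rot(s['ee_rot']).round(3),s['time'],s['qd'].round(3))
go([.461,.3255,.030],-12.8)
go([.461,.3255,.030],-102.8)
E
```

```text
[0.46104715 0.32378147 0.15970243] [-0.12  0.38 -0.69  1.62  0.25  1.23 -1.09] [[-0.     0.221  0.975]
 [-0.     0.975 -0.221]
 [-1.    -0.     0.   ]] 3.55 [ 0.032 -0.013  0.023 -0.012 -0.     0.003  0.003]
xyz [ 5.188  0.068 -0.017] a [0.009 0.    0.003]
xyz [ 5.188  0.068 -0.017] a [1.5009e+01 3.0000e-03 2.0000e-03]
```

Call:
{"name": "play_rows", "arguments": {
  "motion": [
    {"ax": 0,"ay": 0,"az": 0,"x": 2,"y": 0.05,"z": 0,"hand": 1},
    {"ax": 0,"ay": 0,"az": 0,"x": 3.6,"y": 0.05,"z": 0,"hand": 1},
    {"ax": 0,"ay": 0,"az": 0,"x": 4.6,"y": 0.05,"z": 0,"hand": 1},
    {"ax": 0,"ay": 0,"az": 0,"x": 5.3,"y": 0.05,"z": 0,"hand": 0.8},
    {"ax": 0,"ay": 0,"az": 0,"x": 5.3,"y": 0.05,"z": 0,"hand": 0.6},
    {"ax": 0,"ay": 0,"az": 0,"x": 5.3,"y": 0.05,"z": 0,"hand": 0.5},
    {"ax": 0,"ay": 0,"az": 0,"x": 5.3,"y": 0.05,"z": 0,"hand": 0.4},
    {"ax": 0,"ay": 0,"az": 0,"x": 5.3,"y": 0.05,"z": 0,"hand": 0.38},
    {"ax": 0,"ay": 0,"az": 0,"x": 5.3,"y": 0.05,"z": 0,"hand": 0.36},
    {"ax": 0,"ay": 0,"az": 0,"x": 5.3,"y": 0.05,"z": 0,"hand": 0.36}
  ],
  "force": 20
}}

```text
time: 4.55
tool_pos: [0.4626, 0.3253, 0.0288]
ee_rot: [0.704, 0.079, 0.702, -0.079]
ft_force: [0.7, -2.1, 6.9]
finger_gap: 0.0353
```

```bash
python3 - <<'E'
from h import *
s=robot.state(); print(s['tool_pos'],s['joint_pos'].round(2),s['ft_force'],s['finger_gap'])
d=snap('top','t2'); im=d['image'][:,:,::-1]
cv2.imwrite('pics/t2c.png',cv2.resize(im[210:300,160:280],None,fx=6,fy=6,interpolation=cv2.INTER_CUBIC))
E
```

```text
[0.46256628 0.32527967 0.02883143] [-0.18  0.52 -0.63  1.75  0.37  0.99 -1.17] [ 0.74760513 -2.08404657  6.90285269] 0.03534773542566121
```

View pics/t2c.png

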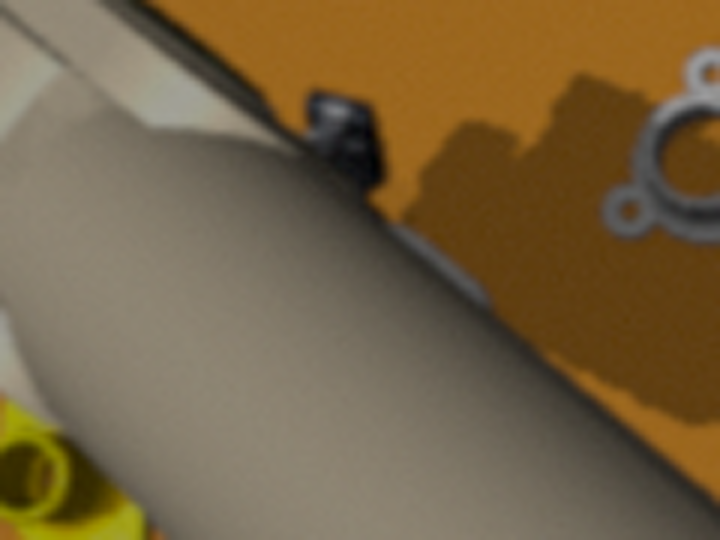

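```bash
python3 - <<'E'
from h import *
s=robot.state(); q=s['ee_rot']
# commanded pose at call begin = prior commanded
T=rot([.703,.078,.703,-.079])
print(T.T@(np.array(s['tool_pos'])-[.4612,.3250,.0272])/.025, rot(q).round(3))
E
```

```text
[-0.06645139  0.02235238  0.05191234] [[ 0.003  0.222  0.975]
 [ 0.001  0.975 -0.222]
 [-1.     0.001  0.003]]
```

Call:
{"name": "play_rows", "arguments": {
  "motion": [
    {"ax": 0,"ay": 0,"az": 0,"x": -0.2,"y": 0,"z": 0.05,"hand": 0.75},
    {"ax": 0,"ay": 0,"az": 0,"x": -0.2,"y": 0,"z": 0.05,"hand": 0.75},
    {"ax": 1.4,"ay": 0,"az": 0,"x": -0.2,"y": 0,"z": 0.05,"hand": 0.75},
    {"ax": 2.8,"ay": 0,"az": 0,"x": -0.2,"y": 0,"z": 0.05,"hand": 0.75},
    {"ax": 4.2,"ay": 0,"az": 0,"x": -0.2,"y": 0,"z": 0.05,"hand": 0.75},
    {"ax": 5.6,"ay": 0,"az": 0,"x": -0.2,"y": 0,"z": 0.05,"hand": 0.75},
    {"ax": 7,"ay": 0,"az": 0,"x": -0.2,"y": 0,"z": 0.05,"hand": 0.75},
    {"ax": 8.4,"ay": 0,"az": 0,"x": -0.2,"y": 0,"z": 0.05,"hand": 0.75},
    {"ax": 9.8,"ay": 0,"az": 0,"x": -0.2,"y": 0,"z": 0.05,"hand": 0.75},
    {"ax": 11.2,"ay": 0,"az": 0,"x": -0.2,"y": 0,"z": 0.05,"hand": 0.75},
    {"ax": 12.6,"ay": 0,"az": 0,"x": -0.2,"y": 0,"z": 0.05,"hand": 0.75},
    {"ax": 14,"ay": 0,"az": 0,"x": -0.2,"y": 0,"z": 0.05,"hand": 0.75}
  ],
  "force": 20
}}

```text
time: 5.8
tool_pos: [0.4622, 0.3252, 0.0323]
ee_rot: [0.468, 0.53, 0.468, -0.53]
ft_force: [-0.1, 1.1, -0.1]
finger_gap: 0.0643
```

```bash
python3 - <<'E'
from h import *
s=robot.state(); print(s['tool_pos'],s['joint_pos'].round(2),s['ft_force'],s['finger_gap'])
go([.4624,.3248,.032],-102.8)
E
```

```text
[0.46224043 0.32515142 0.03229976] [-0.4   0.46 -0.33  1.76  0.18  0.96 -2.5 ] [-0.07722211  1.05555386 -0.13503871] 0.06426449859068331
xyz [0.012 0.008 0.013] a [ 0.948 -0.004  0.001]
```

Call:
{"name": "play_rows", "arguments": {
  "motion": [
    {"ax": 0.95,"ay": 0,"az": 0,"x": 0,"y": 0,"z": 0,"hand": 0.6},
    {"ax": 0.95,"ay": 0,"az": 0,"x": 0,"y": 0,"z": 0,"hand": 0.5},
    {"ax": 0.95,"ay": 0,"az": 0,"x": 0,"y": 0,"z": 0,"hand": 0.4},
    {"ax": 0.95,"ay": 0,"az": 0,"x": 0,"y": 0,"z": 0,"hand": 0.36},
    {"ax": 0.95,"ay": 0,"az": 0,"x": 0,"y": 0,"z": 0,"hand": 0.3},
    {"ax": 0.95,"ay": 0,"az": 0,"x": 0,"y": 0,"z": 0,"hand": 0.3},
    {"ax": 0.95,"ay": 0,"az": 0,"x": 0,"y": 0,"z": 0,"hand": 0.3}
  ],
  "force": 50
}}

```text
time: 6.5
tool_pos: [0.4625, 0.3252, 0.0325]
ee_rot: [0.443, 0.551, 0.443, -0.551]
ft_force: [-1.0, 1.2, 4.7]
finger_gap: 0.035
```

```bash
python3 - <<'E'
from h import *
s=robot.state(); print(s['tool_pos'],s['joint_pos'].round(2),s['ft_force'],s['finger_gap'],rot(s['ee_rot']).round(3))
go([.57,.06,.3],-81.3)
go([.612,-.2238,.28],-81.3)
E
```

```text
[0.46245275 0.32522035 0.0324969 ] [-0.42  0.46 -0.32  1.76  0.17  0.95 -2.59] [-0.97667184  1.19404157  4.69444279] 0.03504184776424069 [[ 0.     0.976 -0.216]
 [ 0.001 -0.216 -0.976]
 [-1.     0.    -0.001]]
xyz [-10.705   6.489   9.425] a [-3.525e+00 -6.000e-03 -2.000e-03]
xyz [-9.912 10.576 20.149] a [-3.525e+00 -6.000e-03 -2.000e-03]
```

Call:
{"name": "play_rows", "arguments": {
  "motion": [
    {"ax": 0,"ay": 0,"az": 0,"x": -1,"y": 0,"z": 0,"hand": 0.3},
    {"ax": 0,"ay": 0,"az": 0,"x": -3,"y": 0,"z": 0,"hand": 0.3},
    {"ax": 0,"ay": 0,"az": 0,"x": -5,"y": 0,"z": 0,"hand": 0.3},
    {"ax": -0.6,"ay": 0,"az": 0,"x": -6.5,"y": 1,"z": 1.2,"hand": 0.3},
    {"ax": -1.2,"ay": 0,"az": 0,"x": -8,"y": 2,"z": 2.4,"hand": 0.3},
    {"ax": -2,"ay": 0,"az": 0,"x": -9,"y": 3.2,"z": 3.8,"hand": 0.3},
    {"ax": -2.8,"ay": 0,"az": 0,"x": -10,"y": 4.4,"z": 5.4,"hand": 0.3},
    {"ax": -3.5,"ay": 0,"az": 0,"x": -10.7,"y": 5.5,"z": 7,"hand": 0.3},
    {"ax": -3.5,"ay": 0,"az": 0,"x": -10.7,"y": 6.5,"z": 8.7,"hand": 0.3},
    {"ax": -3.5,"ay": 0,"az": 0,"x": -10.7,"y": 7.3,"z": 10.4,"hand": 0.3},
    {"ax": -3.5,"ay": 0,"az": 0,"x": -10.5,"y": 8,"z": 12,"hand": 0.3},
    {"ax": -3.5,"ay": 0,"az": 0,"x": -10.5,"y": 8.5,"z": 13.5,"hand": 0.3}
  ],
  "force": 50
}}

```text
time: 7.7
tool_pos: [0.5968, -0.0536, 0.2931]
ee_rot: [0.535, 0.461, 0.536, -0.462]
ft_force: [0.6, 0.7, -2.7]
finger_gap: 0.0349
```

```bash
python3 - <<'E'
from h import *
s=robot.state(); print(s['tool_pos'],s['joint_pos'].round(2),s['ft_force'],s['finger_gap'],rot(s['ee_rot']).round(3))
snap('top','t3');snap('side','s3')
go([.612,-.2238,.28],-81.3)
E
```

```text
[ 0.59678091 -0.05355478  0.29312212] [ 0.15  0.32 -0.16  1.33  0.05  1.5  -1.42] [ 0.55729975  0.67601393 -2.66799959] 0.034885068083002374 [[-0.002  0.989  0.147]
 [-0.     0.147 -0.989]
 [-1.    -0.002  0.   ]]
xyz [ 0.542 -0.259  6.532] a [-0.155  0.042  0.035]
```

View pics/t3.png

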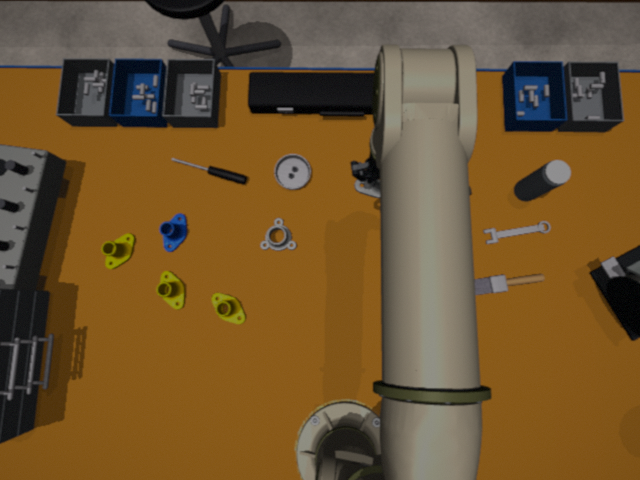

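View pics/s3.png

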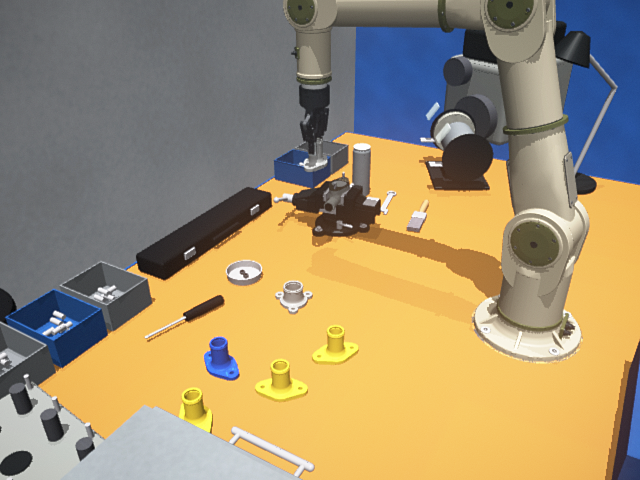

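Call:
{"name": "play_rows", "arguments": {
  "motion": [
    {"ax": -0.1,"ay": 0,"az": 0,"x": 0.2,"y": -0.1,"z": 1.6,"hand": 0.3},
    {"ax": -0.1,"ay": 0,"az": 0,"x": 0.3,"y": -0.2,"z": 3.3,"hand": 0.3},
    {"ax": -0.1,"ay": 0,"az": 0,"x": 0.5,"y": -0.25,"z": 5,"hand": 0.3},
    {"ax": -0.1,"ay": 0,"az": 0,"x": 1,"y": -0.25,"z": 6,"hand": 0.3},
    {"ax": -0.1,"ay": 0,"az": 0,"x": 2,"y": -0.25,"z": 6.5,"hand": 0.3},
    {"ax": -0.1,"ay": 0,"az": 0,"x": 3,"y": -0.25,"z": 6.5,"hand": 0.3},
    {"ax": -0.1,"ay": 0,"az": 0,"x": 3,"y": -0.25,"z": 6.5,"hand": 0.3},
    {"ax": -0.1,"ay": 0,"az": 0,"x": 3,"y": -0.25,"z": 6.5,"hand": 0.3}
  ],
  "force": 50
}}

```text
time: 8.6
tool_pos: [0.6145, -0.2116, 0.2193]
ee_rot: [0.538, 0.458, 0.539, -0.459]
ft_force: [-0.8, -0.5, -0.1]
finger_gap: 0.0351
```

```bash
python3 - <<'E'
from h import *
s=robot.state(); print(s['tool_pos'],s['joint_pos'].round(2),s['ft_force'],s['torque'],s['finger_gap'],rot(s['ee_rot']).round(4))
e=snap('side','s4')
cv2.imwrite('pics/s4c.png',cv2.resize(e['image'][140:210,290:390,::-1],None,fx=8,fy=8,interpolation=cv2.INTER_CUBIC))
go([.612,-.2238,.2],-81.3+.3)
E
```

```text
[ 0.61452445 -0.21161786  0.21928719] [ 0.34  0.45 -0.09  1.31  0.04  1.39 -1.15] [-0.75871378 -0.54901027 -0.10286192] [ 0.06940501  0.00151528 -0.02441026] 0.035075933195291904 [[-1.700e-03  9.873e-01  1.590e-01]
 [ 8.000e-04  1.590e-01 -9.873e-01]
 [-1.000e+00 -1.500e-03 -1.100e-03]]
xyz [ 0.825 -0.206  0.459] a [ 0.027  0.    -0.007]
```

View pics/s4c.png

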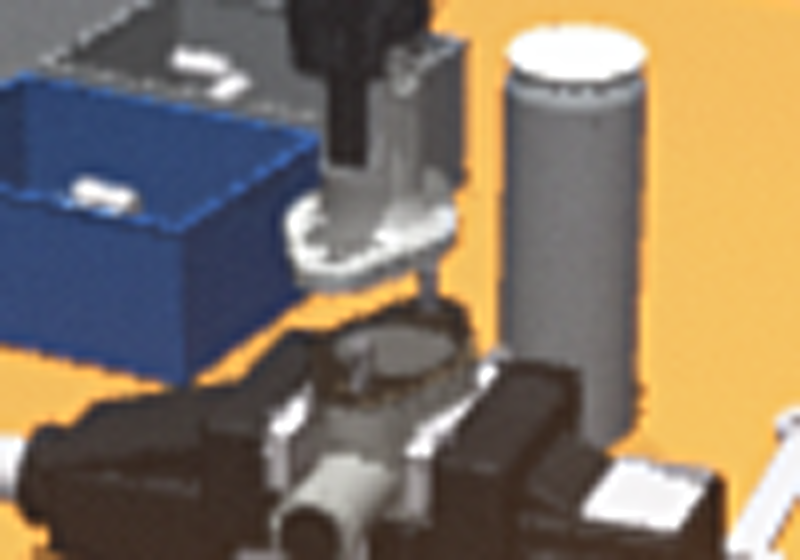

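Call:
{"name": "play_rows", "arguments": {
  "motion": [
    {"ax": 0,"ay": 0,"az": 0,"x": 0.3,"y": -0.2,"z": 0.45,"hand": 0.3},
    {"ax": 0,"ay": 0,"az": 0,"x": 0.6,"y": -0.2,"z": 0.45,"hand": 0.3},
    {"ax": 0,"ay": 0,"az": 0,"x": 0.8,"y": -0.2,"z": 0.45,"hand": 0.3},
    {"ax": 0,"ay": 0,"az": 0,"x": 0.8,"y": -0.2,"z": 0.45,"hand": 0.3},
    {"ax": 0,"ay": 0,"az": 0,"x": 0.8,"y": -0.2,"z": 0.45,"hand": 0.3}
  ],
  "force": 50
}}

```text
time: 9.15
tool_pos: [0.6117, -0.2237, 0.1996]
ee_rot: [0.538, 0.459, 0.538, -0.459]
ft_force: [-0.5, 0.3, -2.0]
finger_gap: 0.0349
```

```bash
python3 - <<'E'
from h import *
s=robot.state(); print(s['tool_pos'],s['ft_force'],s['torque'],s['finger_gap'],rot(s['ee_rot']).round(4))
e=snap('side','s5')
cv2.imwrite('pics/s5c.png',cv2.resize(e['image'][140:210,290:390,::-1],None,fx=8,fy=8,interpolation=cv2.INTER_CUBIC))
s=robot.state(); print(s['tool_pos'],s['ft_force'],s['torque'])
go([.612,-.2238,.1925],-81.3+.3)
E
```

```text
[ 0.61168988 -0.22373566  0.1995998 ] [-0.5000911   0.33111346 -1.96554963] [-0.01204977 -0.01217681 -0.02905284] 0.0348872343005612 [[-2.000e-04  9.873e-01  1.589e-01]
 [ 4.000e-04  1.589e-01 -9.873e-01]
 [-1.000e+00 -1.000e-04 -4.000e-04]]
[ 0.6118599  -0.22379837  0.19987851] [-1.00422136 -0.71137236 -1.32876952] [0.0411533  0.01807367 0.0226761 ]
xyz [0.295 0.005 0.001] a [ 0.024 -0.001 -0.004]
```

View pics/s5c.png

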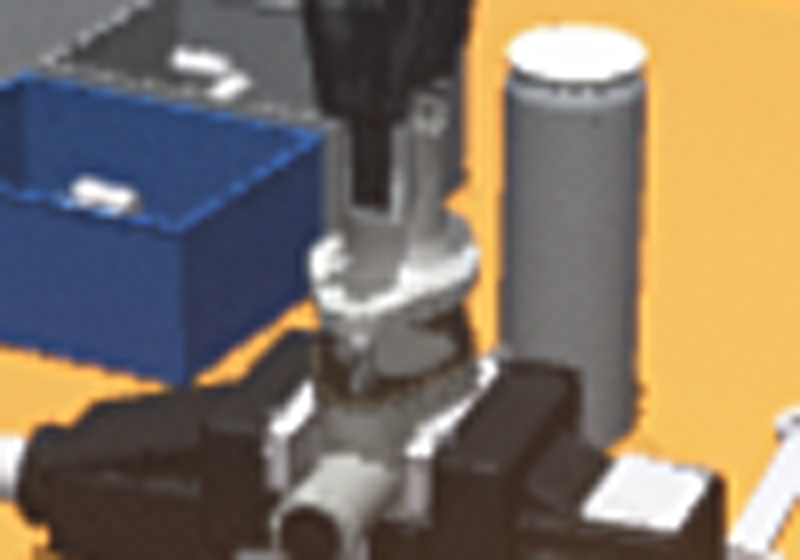

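Call:
{"name": "play_rows", "arguments": {
  "motion": [
    {"ax": 0,"ay": 0,"az": 0,"x": 0.15,"y": 0,"z": 0,"hand": 0.3},
    {"ax": 0,"ay": 0,"az": 0,"x": 0.28,"y": 0,"z": 0,"hand": 0.3},
    {"ax": 0,"ay": 0,"az": 0,"x": 0.34,"y": 0,"z": 0,"hand": 0.3},
    {"ax": 0,"ay": 0,"az": 0,"x": 0.38,"y": 0,"z": 0,"hand": 0.3},
    {"ax": 0,"ay": 0,"az": 0,"x": 0.38,"y": 0,"z": 0,"hand": 0.3}
  ],
  "force": 50
}}

```text
time: 9.7
tool_pos: [0.6116, -0.2241, 0.19]
ee_rot: [0.538, 0.459, 0.538, -0.459]
ft_force: [-0.2, -0.1, -2.9]
finger_gap: 0.0349
```

```bash
cat > st.py <<'E'
from h import *
np.set_printoptions(precision=4,suppress=True)
s=robot.state(); print(s['time'],s['tool_pos'],s['ft_force'],s['torque'],s['finger_gap'],np.degrees(np.arctan2(*rot(s['ee_rot'])[[1,0],2])))
t=np.radians(98.7);y=np.array([np.cos(t),np.sin(t),0]);x=np.array([np.sin(t),-np.cos(t),0])
p=s['tool_pos']-np.array([.612,-.2238,.1725]);print('vise frame mm',1e3*np.array([p@x,p@y,p[2]]),'F',s['ft_force']@x,s['ft_force']@y,s['ft_force'][2],'M',s['torque']@x,s['torque']@y,s['torque'][2])
E
python3 st.py
```

```text
9.7 [ 0.6116 -0.2241  0.19  ] [-0.2481 -0.0806 -2.9162] [-0.0926  0.0021  0.0458] 0.03492652881276615 -80.88264674396848
vise frame mm [-0.4612 -0.2517 17.4657] F -0.25743658426935573 -0.04216671553201007 -2.9161639076631154 M -0.09120792157743234 0.016071636123167074 0.045779171912924146
```

Call:
{"name": "play_rows", "arguments": {
  "motion": [
    {"ax": 0,"ay": 0,"az": 0,"x": 0.04,"y": 0,"z": 0,"hand": 0.3},
    {"ax": 0,"ay": 0,"az": 0,"x": 0.08,"y": 0,"z": 0,"hand": 0.3},
    {"ax": 0,"ay": 0,"az": 0,"x": 0.1,"y": 0,"z": 0,"hand": 0.3}
  ],
  "force": 50
}}

```text
time: 10.0
tool_pos: [0.6118, -0.2244, 0.1878]
ee_rot: [0.538, 0.459, 0.538, -0.459]
ft_force: [0.5, -1.0, -1.3]
finger_gap: 0.0351
```

```bash
python3 st.py
```

```text
10.0 [ 0.6118 -0.2244  0.1878] [ 0.5297 -0.9836 -1.3173] [-0.3596 -0.139   0.0359] 0.035081886460908644 -80.89624818790723
vise frame mm [-0.3291 -0.5804 15.2716] F 0.37477989100371756 -1.0524217579618407 -1.3172646166897348 M -0.37646623227268383 -0.08303383962089825 0.03589785675053907
```

Call:
{"name": "play_rows", "arguments": {
  "motion": [
    {"ax": 0,"ay": 0,"az": 0,"x": 0,"y": 0,"z": 0.02,"hand": 0.3},
    {"ax": 0,"ay": 0,"az": 0,"x": 0.03,"y": 0,"z": 0.02,"hand": 0.3},
    {"ax": 0,"ay": 0,"az": 0,"x": 0.08,"y": 0,"z": 0.02,"hand": 0.3},
    {"ax": 0,"ay": 0,"az": 0,"x": 0.08,"y": 0,"z": 0.02,"hand": 0.3}
  ],
  "force": 50
}}

```text
time: 10.4
tool_pos: [0.6118, -0.2245, 0.1854]
ee_rot: [0.538, 0.459, 0.538, -0.459]
ft_force: [1.0, 0.2, -3.0]
finger_gap: 0.0352
```

```bash
python3 st.py; python3 - <<'E'
from h import *
e=snap('side','s6')
cv2.imwrite('pics/s6c.png',cv2.resize(e['image'][140:210,290:390,::-1],None,fx=8,fy=8,interpolation=cv2.INTER_CUBIC))
E
```

```text
10.4 [ 0.6118 -0.2245  0.1854] [ 0.9965  0.1745 -3.0302] [-0.1561 -0.1534  0.014 ] 0.03519282919045666 -80.87886483499307
vise frame mm [-0.3589 -0.6983 12.8986] F 1.0113846190515812 0.02172428208825115 -3.0301530652918918 M -0.1774797190062071 -0.1280365545307045 0.014021277949851139
```

View pics/s6c.png

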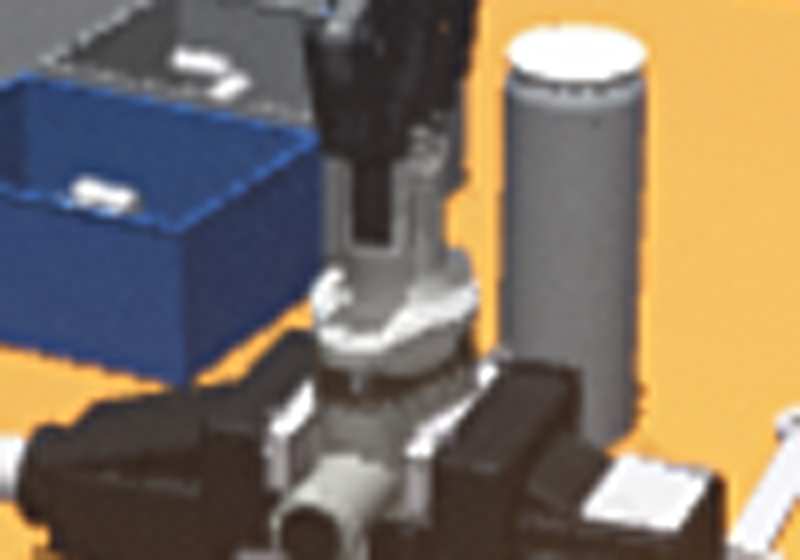

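Call:
{"name": "play_rows", "arguments": {
  "motion": [
    {"ax": 0,"ay": 0,"az": 0,"x": 0.06,"y": 0,"z": 0,"hand": 0.3},
    {"ax": 0,"ay": 0,"az": 0,"x": 0.12,"y": 0,"z": 0,"hand": 0.3},
    {"ax": 0,"ay": 0,"az": 0,"x": 0.18,"y": 0,"z": 0,"hand": 0.3},
    {"ax": 0,"ay": 0,"az": 0,"x": 0.18,"y": 0,"z": 0,"hand": 0.3}
  ],
  "force": 50
}}

```text
time: 10.85
tool_pos: [0.6117, -0.2246, 0.1809]
ee_rot: [0.538, 0.459, 0.538, -0.459]
ft_force: [1.0, -0.2, -2.0]
finger_gap: 0.0349
```

```bash
python3 st.py
```

```text
10.85 [ 0.6117 -0.2246  0.1809] [ 0.9973 -0.179  -1.9784] [-0.1134 -0.2726 -0.0011] 0.034935564120636725 -80.88224380730551
vise frame mm [-0.3936 -0.7485  8.3654] F 0.9587355183643272 -0.32774857044650035 -1.9783540602829044 M -0.15332964231575208 -0.252316654492927 -0.001141101009150873
```

Call:
{"name": "play_rows", "arguments": {
  "motion": [
    {"ax": 0,"ay": 0,"az": 0,"x": 0.06,"y": 0.01,"z": 0,"hand": 0.3},
    {"ax": 0,"ay": 0,"az": 0,"x": 0.12,"y": 0.01,"z": 0,"hand": 0.3},
    {"ax": 0,"ay": 0,"az": 0,"x": 0.18,"y": 0.01,"z": 0,"hand": 0.3},
    {"ax": 0,"ay": 0,"az": 0,"x": 0.22,"y": 0.01,"z": 0,"hand": 0.3},
    {"ax": 0,"ay": 0,"az": 0,"x": 0.22,"y": 0.01,"z": 0,"hand": 0.3}
  ],
  "force": 50
}}

```text
time: 11.35
tool_pos: [0.6119, -0.2245, 0.1754]
ee_rot: [0.538, 0.459, 0.538, -0.459]
ft_force: [-0.3, -0.5, -2.7]
finger_gap: 0.0349
```

```bash
python3 st.py
```

```text
11.35 [ 0.6119 -0.2245  0.1754] [-0.2653 -0.4697 -2.6899] [-0.0982 -0.0349  0.0162] 0.034900134269983854 -80.88380980038964
vise frame mm [-0.2325 -0.7147  2.8798] F -0.33333658852420867 -0.42416327411903093 -2.6899364307100235 M -0.10234636444397305 -0.01967962628970014 0.016188031484391636
```

2.9 mm left; set it down until a light contact.

Call:
{"name": "play_rows", "arguments": {
  "motion": [
    {"ax": 0,"ay": 0,"az": 0,"x": 0.04,"y": 0,"z": 0,"hand": 0.3},
    {"ax": 0,"ay": 0,"az": 0,"x": 0.08,"y": 0,"z": 0,"hand": 0.3},
    {"ax": 0,"ay": 0,"az": 0,"x": 0.11,"y": 0,"z": 0,"hand": 0.3},
    {"ax": 0,"ay": 0,"az": 0,"x": 0.13,"y": 0,"z": 0,"hand": 0.3},
    {"ax": 0,"ay": 0,"az": 0,"x": 0.13,"y": 0,"z": 0,"hand": 0.3}
  ],
  "force": 50
}}

```text
time: 11.85
tool_pos: [0.612, -0.2245, 0.1726]
ee_rot: [0.538, 0.459, 0.538, -0.459]
ft_force: [-0.1, 0.6, -0.3]
finger_gap: 0.035
```

```bash
python3 st.py
```

```text
11.85 [ 0.612  -0.2245  0.1726] [-0.0671  0.6457 -0.2525] [-0.0463  0.2446  0.0486] 0.03498323476663985 -80.8827156401069
vise frame mm [-0.1413 -0.7265  0.0771] F 0.03131541271106122 0.6484403047529423 -0.25247747329477255 M -0.008738826609045607 0.2488235926035691 0.04858155720530668
```

Call:
{"name": "play_rows", "arguments": {
  "motion": [
    {"ax": 0,"ay": 0,"az": 0,"x": 0.02,"y": 0,"z": 0,"hand": 0.3},
    {"ax": 0,"ay": 0,"az": 0,"x": 0.04,"y": 0,"z": 0,"hand": 0.3},
    {"ax": 0,"ay": 0,"az": 0,"x": 0.04,"y": 0,"z": 0,"hand": 0.3}
  ],
  "force": 50
}}

```text
time: 12.15
tool_pos: [0.612, -0.2246, 0.1725]
ee_rot: [0.538, 0.459, 0.538, -0.459]
ft_force: [-3.9, 1.5, 6.0]
finger_gap: 0.0349
```

```bash
python3 st.py;python3 - <<'E'
from h import *
e=snap('side','s7')
cv2.imwrite('pics/s7c.png',cv2.resize(e['image'][140:210,290:390,::-1],None,fx=8,fy=8,interpolation=cv2.INTER_CUBIC))
E
```

```text
12.15 [ 0.612  -0.2246  0.1725] [-3.8817  1.5213  6.0405] [0.2965 0.9062 0.0284] 0.03485946814557737 -80.8837246380147
vise frame mm [-0.0789 -0.7577  0.0322] F -3.60687687322828 2.0909677716614197 6.040513525526922 M 0.43019346093322236 0.8508977855820073 0.028444394628429497
```

View pics/s7c.png

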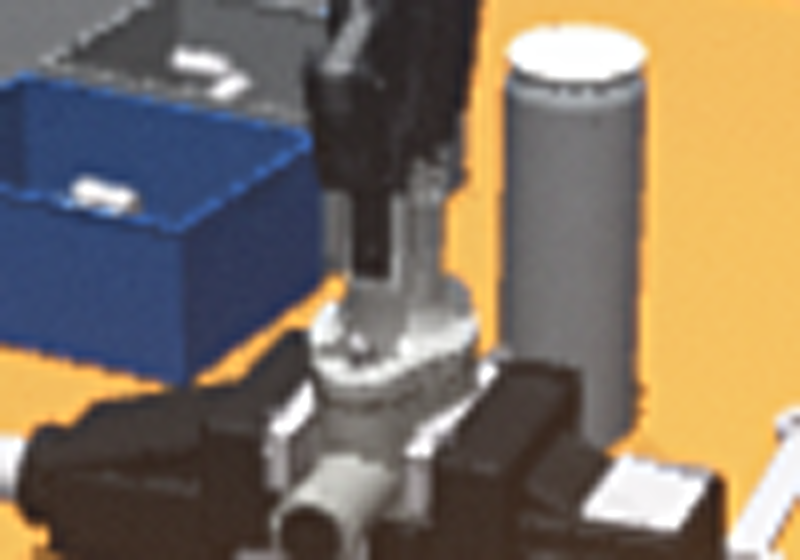

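Call:
{"name": "play_rows", "arguments": {
  "motion": [
    {"ax": 0,"ay": 0,"az": 0,"x": -0.03,"y": 0,"z": 0,"hand": 0.3},
    {"ax": 0,"ay": 0,"az": 0,"x": -0.03,"y": 0,"z": 0,"hand": 0.5},
    {"ax": 0,"ay": 0,"az": 0,"x": -0.03,"y": 0,"z": 0,"hand": 0.6},
    {"ax": 0,"ay": 0,"az": 0,"x": -0.03,"y": 0,"z": 0,"hand": 0.7},
    {"ax": 0,"ay": 0,"az": 0,"x": -0.03,"y": 0,"z": 0,"hand": 0.75},
    {"ax": 0,"ay": 0,"az": 0,"x": -0.03,"y": 0,"z": 0,"hand": 0.75},
    {"ax": 0,"ay": 0,"az": 0,"x": -0.03,"y": 0,"z": 0,"hand": 0.75}
  ],
  "force": 20
}}

```text
time: 12.9
tool_pos: [0.612, -0.2246, 0.1721]
ee_rot: [0.538, 0.459, 0.538, -0.459]
ft_force: [-0.8, 0.1, 0.3]
finger_gap: 0.0637
```

```bash
python3 st.py
```

```text
12.9 [ 0.612  -0.2246  0.1721] [-0.793   0.0788  0.2512] [ 0.0254 -0.0293  0.0043] 0.06374660466855034 -80.88296900156271
vise frame mm [-0.1244 -0.7411 -0.3866] F -0.771949101511542 0.19782354010529898 0.251163532755433 M 0.02069567727475885 -0.03281481273164014 0.004283159616753358
```

Call:
{"name": "play_rows", "arguments": {
  "motion": [
    {"ax": 0,"ay": 0,"az": 0,"x": -0.5,"y": 0,"z": 0,"hand": 0.75},
    {"ax": 0,"ay": 0,"az": 0,"x": -1.5,"y": 0,"z": 0,"hand": 0.75},
    {"ax": 0,"ay": 0,"az": 0,"x": -3,"y": 0,"z": 0,"hand": 0.75},
    {"ax": 0,"ay": 0,"az": 0,"x": -4.5,"y": 0,"z": 0,"hand": 0.75},
    {"ax": 0,"ay": 0,"az": 0,"x": -6,"y": 0,"z": 0,"hand": 0.75},
    {"ax": 0,"ay": 0,"az": 0,"x": -6,"y": 0,"z": -2,"hand": 0.75},
    {"ax": 0,"ay": 0,"az": 0,"x": -6,"y": 0,"z": -4,"hand": 0.75},
    {"ax": 0,"ay": 0,"az": 0,"x": -6,"y": 0,"z": -6,"hand": 0.75},
    {"ax": 0,"ay": 0,"az": 0,"x": -6,"y": 0,"z": -8,"hand": 0.75},
    {"ax": 0,"ay": 0,"az": 0,"x": -6,"y": 0,"z": -10,"hand": 0.75},
    {"ax": 0,"ay": 0,"az": 0,"x": -6,"y": 0,"z": -12,"hand": 0.75},
    {"ax": 0,"ay": 0,"az": 0,"x": -6,"y": 0,"z": -12,"hand": 0.75}
  ]
}}

```text
time: 14.1
tool_pos: [0.5625, 0.0813, 0.3239]
ee_rot: [0.54, 0.457, 0.542, -0.454]
ft_force: [-0.3, 0.5, 0.0]
finger_gap: 0.0642
```

```bash
python3 st.py;python3 - <<'E'
from h import *
d=snap('top','t8');e=snap('side','s8')
a=cv2.resize(e['image'][165:225,300:380,::-1],None,fx=8,fy=8,interpolation=cv2.INTER_CUBIC)
b=cv2.resize(d['image'][160:240,405:485,::-1],None,fx=6,fy=6,interpolation=cv2.INTER_CUBIC)
cv2.imwrite('pics/s8c.png',a);cv2.imwrite('pics/t8c.png',b)
for c in('top','side'):
  print([(np.round(x['at'],4),round(x['p'],2)) for x in robot.tip_of(c,'neck') if x['at'][1]<0])
E
```

```text
14.1 [0.5625 0.0813 0.3239] [-0.3187  0.5107  0.0171] [ 0.0565 -0.0342  0.0395] 0.06419287345933712 -80.13313300322206
vise frame mm [ -2.7524 309.0581 151.3882] F -0.2377356803283874 0.5530698578767655 0.017125386369736872 M 0.050709654369824615 -0.042392715644949376 0.03951913293897951
[(array([ 0.6103, -0.2232,  0.1437]), 0.69)]
[(array([ 0.6144, -0.2238,  0.1421]), 0.58)]
```

View pics/s8c.png

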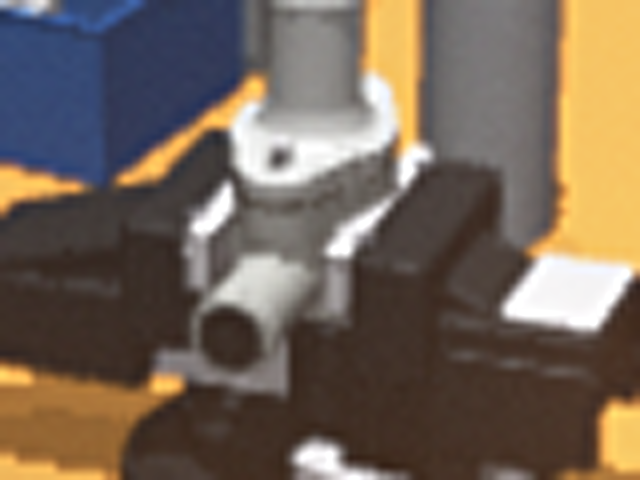

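View pics/t8.png

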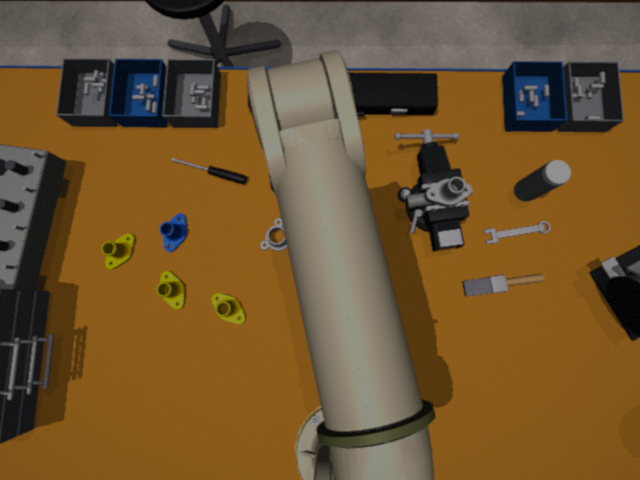

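View pics/t8c.png

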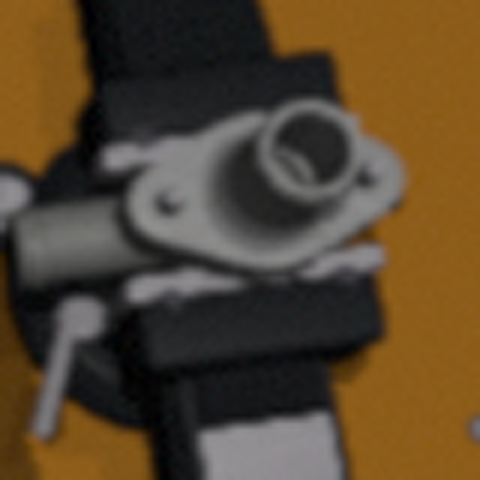

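Call:
{"name": "play_rows", "arguments": {
  "motion": [
    {"ax": 0,"ay": 0,"az": 0,"x": 0,"y": -1,"z": -2,"hand": 0.75},
    {"ax": 0,"ay": 0,"az": 0,"x": 0,"y": -2,"z": -4,"hand": 0.75},
    {"ax": 0,"ay": 0,"az": 0,"x": 0,"y": -2.5,"z": -6,"hand": 0.75},
    {"ax": 0,"ay": 0,"az": 0,"x": 0,"y": -2.5,"z": -7.5,"hand": 0.75},
    {"ax": 0,"ay": 0,"az": 0,"x": 0,"y": -2.5,"z": -7.5,"hand": 0.75},
    {"ax": 0,"ay": 0,"az": 0,"x": 0,"y": -2.5,"z": -7.5,"hand": 0.75}
  ]
}}

```text
time: 14.9
tool_pos: [0.4734, 0.2465, 0.3223]
ee_rot: [0.538, 0.459, 0.538, -0.459]
ft_force: [0.2, -1.0, 0.4]
finger_gap: 0.0637
```

```bash
python3 - <<'E'
from h import *
d=snap('top','t9');e=snap('side','s9')
a=cv2.resize(e['image'][165:200,315:365,::-1],None,fx=8,fy=8,interpolation=cv2.INTER_CUBIC)
b=cv2.resize(d['image'][175:210,420:480,::-1],None,fx=8,fy=8,interpolation=cv2.INTER_CUBIC)
w=max(a.shape[1],b.shape[1]); p=lambda i:cv2.copyMakeBorder(i,0,0,0,w-i.shape[1],0)
cv2.imwrite('pics/c9.png',np.r_[p(a),p(b)])
# expected position of stud tips (z=.16) and hole mouths (.15)
t=np.radians(98.7);y=np.array([np.cos(t),np.sin(t),0]);c=np.array([.612,-.2246,0])
for s in(1,-1):
  for z in (.15,.16):
    q=c+s*.038*y+[0,0,z]; print(s,z,'side',(proj(e,q)-[315,165])*8,'top',(proj(d,q)-[420,175])*8+[0,280])
E
```

```text
1 0.15 side [154.32961319 155.8112355 ] top [105.21068293 426.11025606]
1 0.16 side [154.44750674 130.38360573] top [113.70266988 417.37004112]
-1 0.15 side [224.26208582  77.0326877 ] top [369.9482323  390.66678934]
-1 0.16 side [224.58062186  52.28839044] top [381.09783552 381.56725387]
```

View pics/c9.png

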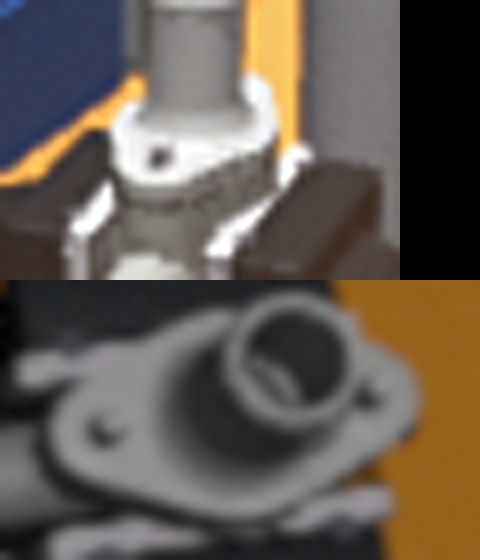

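View pics/t9.png

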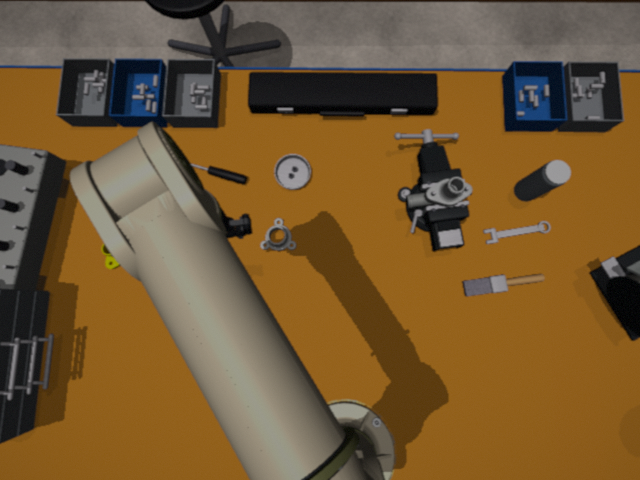

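```bash
python3 -c "
from h import *
print(robot.state()['qd'].round(3)); print(robot.hand_in())"
```

```text
[ 0.008  0.     0.006  0.003 -0.004 -0.004 -0.003]
the job is handed in; nothing more can be done
None
```

The neck is on both studs of the thermostat housing, sitting flush on the gasket and let go. The job was handed in at about 15 s of the 58 s allowed.

- **How it went:** I centred the gripper on the silver neck by closing on the tube from two directions, then turned the neck to line up with the studs. I lowered it in small steps. No real search was needed: the holes met the studs nearly straight away, and one small sideways correction followed light contact on a stud.
- **Forces:** Side forces stayed around 1 N during insertion. The final set-down pressed with about 6 N.
- **Flush:** The flange met the gasket at the expected height of 140 mm, to within about 0.1 mm. After release, the networks put the neck's underside at 142–144 mm, which is within their own error.
- **Pictures:** The flange sits flat on the housing with the same outline. The stud ends are only a few pixels wide against the light flange, so that they stick through rests mainly on the height and force readings.
- **Surroundings:** In the last pictures I saw nothing else moved, though the arm hid part of the left side of the bench in the top view. It stood clear of everything when I handed in.

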